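Lay out the biscuit-making things on the pastry board

ROBOT

A 6-joint arm with a two-finger parallel gripper is mounted at the origin on a cart in front of the work surface, level with it; the furniture and walls round the work are solid. World frame = base frame: x ahead of the robot, y to its left, z up, the work surface at z = 0. Lengths are in m, angles in rad, forces in N, time in s.
With the tool pointing down it reaches from about 0.425 to 0.95 m from the base axis. Payload 3.5 kg.
Tool frame: the origin (TCP) lies at the very end of the fingers, on their centre line; the grasp point (between the pads) lies 19 mm behind it; z points along the fingers, y is the line along which they close (so a half turn about z gives the same grasp; the last joint's range is limited). The gripper opens to 85 mm and grips with 20 to 120 N. Pads are 22 mm wide; open, the fingers measure 114 mm over their backs; the gripper's body (76 mm by 85 mm) begins 54 mm behind the grasp point. The pads swing forward as they close: fully open they stand 13 mm farther back than shut.
Start: joints at [-1.457, 0.286, 1.577, -0, 1.279, -0.15], TCP at [0.176, -0.652, 0.231] pointing down, gripper open.
Joint ranges: [-2.77, 2.77], [-0.9, 2.22], [0.21, 2.48], [-1.53, 4.67], [0.24, 2.81], [-2.84, 2.84]. Speed limits (rad/s): [2.79, 2.79, 3.14, 3.14, 3.14, 3.14].

INTERFACE

Orientations are given as a unit quaternion [x, y, z, w].
In Python, from plant import ctrl gives the robot as it stands.
- The arm moves only by the tool carry_out, never from a script. Its argument "deltas" is one flat list of numbers, 6 for each row, row after row: the shift along the tool's x, y, z in m, then the turn, a rotation vector about the tool's x, y, z in rad. A call has 1 to 5 rows; each row is the pose to reach, as a shift and turn from the pose commanded when the call began, along the tool's axes at that moment; what a row does not reach only later rows make up. A row lasts 1/8 s, in which the tool goes at most 62.5 mm and 10.7 degrees, less where a joint would pass 70% of its speed; a pose out of reach is approached as far as the arm can. A call with a gripper value outside its range is refused whole. "grip" is the opening in per cent of the stroke, from 0 (shut) to 100 (fully open), set as the call begins (left out, the last holds). The fingers move at their own pace and stop on an object; "grip_force" is the grip in N (left out, the last holds). Time passes only in rows, so rows that repeat a pose let the fingers close. It gives the time, the measured TCP pose, the force, the opening and the grip force at its end, in the units of the state.
- ctrl.get_state(): the state, without advancing time (a new reading comes with each control period).
- ctrl.read_camera(name): name is "scene" or "top" or "wrist"; returns (picture, depth): 420x560x3 uint8, red, green, blue; 420x560 float32, m along the optical axis (not along the pixel's ray), 0 where there is no reading.
- ctrl.camera_model(name): a dict with "intrinsics" (3x3 intrinsics, pixels), "extrinsics" (4x4, takes a point from world to camera coordinates); the wrist camera has in their place "hand_eye" (4x4, takes a point from camera to tool coordinates, whose origin is the TCP and whose axes are the flange's). Camera axes: x right, y down, z forward; pixel columns grow to the right and rows downward; lengths in m; the calibration is good to about 2 mm. A picture is of the moment at which its call begins: read the wrist's pose just before it. camera_model takes no time and is no camera call.
- ctrl.sign_off(): hands the job in; it is judged then, once.
Trained networks look in the newest picture that a camera, given by its name, has taken for a name from the list of things; names that differ only in an ending like _2 or _b are one class to them, and where a whole thing is asked for, a point or a joint stands for the part that bears it (a point fixed in the world has none). Each returns a list of dicts, best first, with "score" (0 to 1); they miss things now and then, are a little off and sometimes report something else, mostly with a low value. They report only what shows in the picture. A call takes as long as a camera call. They do not tell look-alikes from the thing itself.
- ctrl.find_in(camera, query): "uv" ([column, row] in pixels, amid what is visible of it).
The state is a dict: "time": time; "qpos": joint angles; "dq": joint speeds; "joint_efforts": joint torques, N m; "eef_pos": TCP position; "tcp_rot": TCP orientation; "contact_force": force on the tool from outside, world axes, zero at the start; "wrist_torque": the same for the moment, N m; "opening": opening from 0.0 (shut) to 1.0 (fully open); "finger_force": force on a finger pad.
Only numpy, scipy, OpenCV 4.12 (cv2) and the standard library are available. Lean on these libraries where they do the work, as an engineer would, in place of code of your own. Each camera call takes 0.05 s, during which the arm holds its last target. There are 200 camera calls.

TASK

Lay out the things for lemon biscuits on the wooden board: set the copper shaker on top of the copper box, lay the round cutter from beside the board flat in line with the copper box and the kitchen timer and half-way between them, lay the star-shaped cutter from beside the board flat straight in front of the copper box, and put the lemon straight in front of the timer, its length along the board. 'In front' is towards the board's long edge nearest you, square to that edge, with a gap of 2 to 3 cm. Leave the copper box and the timer where they stand on the board, and do not disturb the garlic and the striped cup.

Things in the scene. Friction and masses are not known exactly. Their poses are not given: they have to be found in the camera images.
- board_top (a point): Flat light-wood board, fixed, 165 x 280 mm, 12 mm thick, no rim, a thin dark stripe near each short end. Point: centre of its top face. x axis: across it, away from the robot (within 0.1 rad); y: along its length, to the left; z up. Copper box and timer start 27 mm behind its long centre line (board x = +27 mm), one 80 mm left, one 80 mm right of centre; which is where varies.
- box_c (a point): Square copper box with a flat lid (lid fixed), 52 x 52 mm, 36 mm high, 0.3 kg, loose on the board; base of the shaker. Point: its centre, 18 mm above its underside and 18 mm below its top. x, y along its sides, z up.
- timer_c (a point): Round cream-coloured wind-up kitchen timer with a domed top, 65 mm diameter, 54 mm high, about 0.25 kg, loose on the board; not to be moved. Point: its centre, 27 mm above its underside. z up. Above it, a wall cabinet hangs over the back of the worktop: front at x = 0.63 m, underside at z = 0.47 m, door handles out to x = 0.59 m above z = 0.5 m; keep the arm low there.
- shaker_c (a point): Round copper shaker with holes in its top, 39 mm diameter, 42 mm high, about 0.09 kg, upright on the worktop beside the board. Point: its centre, 21 mm above its underside. z up.
- round_cutter_c (a point): Round grey tinplate biscuit cutter, 56 mm diameter, 27 mm high, about 0.035 kg, lying flat on the worktop just left or right of the board (similar small tins far back by the wall are not meant). It behaves as a solid disc, so grip it across its outside. Point: its centre, 13 mm above its underside. z up.
- star_cutter_c (a point): Star-shaped grey tinplate biscuit cutter with five points, 54 x 56 mm, 24 mm high, about 0.035 kg, lying flat on the worktop just left or right of the board (similar small tins far back by the wall are not meant). It behaves as a solid five-sided block through its points; grip it across the outside along its x axis (54 mm). Point: its centre, 12 mm above its underside. z up.
- lemon_c (a point): Yellow lemon, 71 mm long (its x axis), 53 mm wide (its y axis), 51 mm high, about 0.085 kg, lying on the worktop beside the board; grip it across its width. Point: its centre, 25 mm above its underside.
- garlic: Bystander: garlic bulb, 60 mm diameter, 59 mm high, on the worktop behind and right of the board; not to be disturbed. Origin: centre of its underside. Right of it stands a tall oak cupboard (x above 0.42 m, y below -0.44 m): draw the arm in before swinging it out from the right.
- cup: Bystander: small striped espresso cup with a handle, 60 x 83 mm, 49 mm high, on the worktop behind and left of the board; not to be disturbed. Origin: underside, middle of its length including the handle.
Not all that is in view belongs to the job. Leave any blue or red look-alike of the part that bears shaker_c alone.

How it is judged:
At the end, for the whole second after the job is handed in: Shaker upright on the box (12 mm); round cutter midway between box and timer (12 mm along, 15 mm across the board); star and lemon in front of box and timer (15 mm sideways), 36-68 and 36-72 mm in front of the board's centre line; lemon along the board within 0.4 rad; all at rest (horizontal distance between shaker_c and box_c below 0.012 m and z of shaker_c in the frame of box_c between 0.033 and 0.045 m and x of round_cutter_c in the frame of board_top between 0.012 and 0.042 m and y of round_cutter_c in the frame of board_top between -0.012 and 0.012 m and x of star_cutter_c in the frame of board_top between -0.068 and -0.036 m and x of lemon_c in the frame of board_top between -0.072 and -0.036 m and z of round_cutter_c in the frame of board_top between 0.007 and 0.019 m and z of star_cutter_c in the frame of board_top between 0.006 and 0.018 m and z of lemon_c in the frame of board_top between 0.015 and 0.04 m and angle between the x axis of lemon_c and the y axis of board_top, either way round below 0.4 rad and z of box_c in the frame of board_top between 0.014 and 0.022 m and z of timer_c in the frame of board_top between 0.022 and 0.032 m and angle between each of shaker_c, round_cutter_c, star_cutter_c's own z axis and vertical below 0.15 rad and ((y of box_c in the frame of board_top between 0.06 and 0.1 m and y of star_cutter_c in the frame of board_top between 0.065 and 0.095 m and y of lemon_c in the frame of board_top between -0.095 and -0.065 m) or (y of box_c in the frame of board_top between -0.1 and -0.06 m and y of star_cutter_c in the frame of board_top between -0.095 and -0.065 m and y of lemon_c in the frame of board_top between 0.065 and 0.095 m)) and linear speed of each of shaker, round_cutter, star_cutter, lemon below 0.02 m/s); the robot touches nothing.
It fails at once if the copper box is moved by more than 15 mm (distance of box_c from where it was at the start of the episode above 0.015 m).
It fails at once if the timer is moved by more than 15 mm (distance of timer_c from where it was at the start of the episode above 0.015 m).
It fails at once if the garlic is moved by more than 15 mm (distance of garlic from where it was at the start of the episode above 0.015 m).
It fails at once if the cup is moved by more than 15 mm (distance of cup from where it was at the start of the episode above 0.015 m).
It also fails if it takes over 120 s, if anything falls off the work surface, if the arm or the gripper's body presses on something with over 40 N, if the wrist force passes 120 N, or if a joint passes its speed limit or range.

## Working session

There is one attempt and no reset: what is moved stays moved. The work goes in short steps, Python scripts to look and compute and a tool call to move; the robot and the scene stay as the last step left them, time stands still between calls to the robot, and variables do not carry over. Pictures are saved under pics/ and viewed, at most 14 in all, crops included, and the job is handed in when it is done.

Besides the shell and the picture viewer there is one more tool, called after ">>>" by a JSON object that holds its "name" and its "arguments". carry_out: Moves the arm, as the interface text tells. Its arguments: {"type":"object","properties":{"deltas":{"type":"array"},"grip":{"type":"number"},"grip_force":{"type":"number"}},"required":["deltas"]}

```bash
ls; mkdir -p pics; python3 - <<'E'
from plant import ctrl
import cv2,numpy as np
np.set_printoptions(precision=4,suppress=True)
s=ctrl.get_state();print(s)
for c in("scene","top"):
    p,d=ctrl.read_camera(c);cv2.imwrite(f"pics/{c}0.png",p[:,:,::-1]);np.save(f"pics/{c}0.npy",d)
    m=ctrl.camera_model(c);print(c,m)
    for n in["board_top","box_c","timer_c","shaker_c","round_cutter_c","star_cutter_c","lemon_c","garlic","cup"]:
        print(n,[(np.round(r["uv"]).tolist(),round(r["score"],2)) for r in ctrl.find_in(c,n)])
print(ctrl.camera_model("wrist"))
E
```

```text
pics
{'time': 0.0, 'qpos': array([-1.457 ,  0.2872,  1.5782,  0.    ,  1.2786, -0.15  ]), 'dq': array([-0.0004,  0.0002,  0.0006, -0.0014, -0.0004,  0.0011]), 'joint_efforts': array([  0.0003, -40.5983, -29.2624,  -0.0001,   0.0059,   0.    ]), 'eef_pos': array([ 0.176 , -0.651 ,  0.2299]), 'tcp_rot': array([ 0.9913,  0.1315,  0.    , -0.0012]), 'contact_force': array([ 0.0238, -0.0885, -0.3376]), 'wrist_torque': array([ 0.0085, -0.0169, -0.0034]), 'finger_force': 0.0, 'opening': 0.9989653006657636}
scene {'intrinsics': array([[424.8537,   0.    , 276.601 ],
       [  0.    , 424.8537, 213.1521],
       [  0.    ,   0.    ,   1.    ]]), 'extrinsics': array([[ 0.579 , -0.8151, -0.0165, -0.3291],
       [-0.4793, -0.324 , -0.8156,  0.3154],
       [ 0.6595,  0.4802, -0.5783,  0.738 ],
       [ 0.    ,  0.    ,  0.    ,  1.    ]])}
board_top [([257.0, 238.0], 0.89)]
box_c [([284.0, 227.0], 0.87)]
timer_c [([232.0, 209.0], 0.96)]
shaker_c [([351.0, 294.0], 0.93)]
round_cutter_c [([195.0, 198.0], 0.54)]
star_cutter_c [([342.0, 262.0], 0.85)]
lemon_c []
garlic [([401.0, 247.0], 0.77)]
cup 
[... 342 characters left out ...]
   ,  1.    ]])}
board_top [([265.0, 232.0], 0.76)]
box_c [([297.0, 218.0], 0.84)]
timer_c [([238.0, 219.0], 0.98)]
shaker_c [([379.0, 255.0], 0.72), ([392.0, 223.0], 0.72), ([414.0, 249.0], 0.47), ([166.0, 250.0], 0.36)]
round_cutter_c [([195.0, 220.0], 0.42)]
star_cutter_c []
lemon_c [([166.0, 251.0], 0.72)]
garlic [([387.0, 182.0], 0.69)]
cup [([208.0, 175.0], 0.91)]
{'intrinsics': array([[354.6161,   0.    , 278.5891],
       [  0.    , 354.6161, 203.9958],
       [  0.    ,   0.    ,   1.    ]]), 'hand_eye': array([[ 0.0005, -0.9462, -0.3236,  0.0833],
       [ 1.    ,  0.0004,  0.0003, -0.0003],
       [-0.0001, -0.3236,  0.9462, -0.1447],
       [ 0.    ,  0.    ,  0.    ,  1.    ]])}
```

```bash
python3 - <<'E'
import cv2
a=cv2.imread("pics/top0.png")[140:310,110:460];cv2.imwrite("pics/topc.png",cv2.resize(a,(790,384),interpolation=cv2.INTER_CUBIC))
a=cv2.imread("pics/scene0.png")[130:360,130:450];cv2.imwrite("pics/scenec.png",cv2.resize(a,(800,575),interpolation=cv2.INTER_CUBIC))
E
```

```text
(no output)
```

View pics/topc.png

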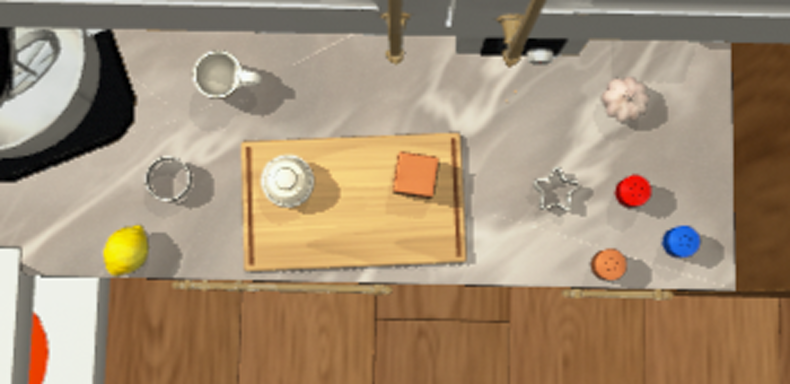

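View pics/scenec.png

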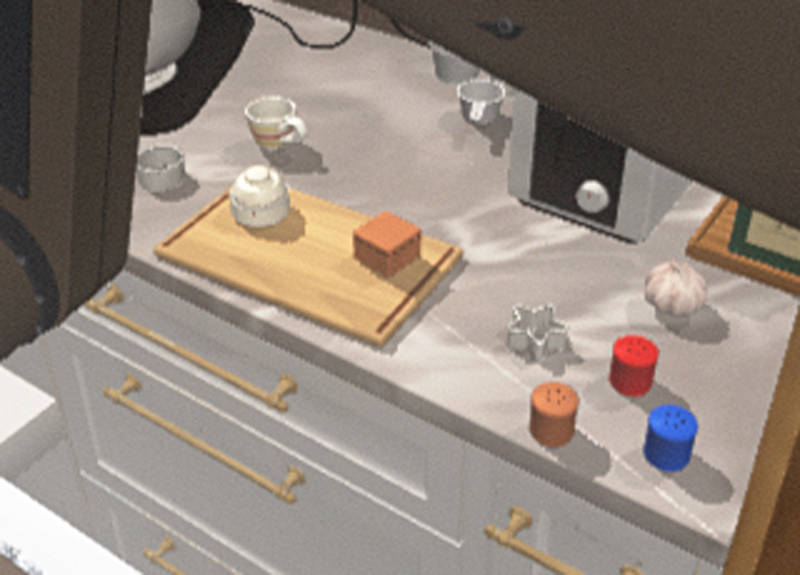

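Top view (full-frame pixels): copper shaker candidates are copper (380,257), red (391,224) and blue (412,247), so I choose the copper one. The round cutter is at (185,219). The similar tins by the wall are not meant. Star (357,224), lemon (166,251), box (294,217, right on the board), timer (237,220, left).

```bash
cat > h.py <<'E'
from plant import ctrl
import cv2,numpy as np
from scipy.spatial.transform import Rotation as R
from scipy import ndimage
np.set_printoptions(precision=4,suppress=True)
def cam(name,st=None):
    m=ctrl.camera_model(name);K=m["intrinsics"]
    if "extrinsics" in m: T=np.linalg.inv(m["extrinsics"])
    else:
        W=np.eye(4);W[:3,:3]=R.from_quat(st["tcp_rot"]).as_matrix();W[:3,3]=st["eef_pos"];T=W@m["hand_eye"]
    return K,T
def cloud(d,K,T):
    v,u=np.mgrid[:d.shape[0],:d.shape[1]]
    P=np.stack([(u-K[0,2])/K[0,0]*d,(v-K[1,2])/K[1,1]*d,d],-1)@T[:3,:3].T+T[:3,3]
    P[d==0]=np.nan;return P
def look(name):
    st=ctrl.get_state();p,d=ctrl.read_camera(name);K,T=cam(name,st);return p,d,K,T,cloud(d,K,T)
def blobs(P,zmin=.006,n=40,xr=(.3,.75),yr=(-.5,.6)):
    z=P[...,2];m=(z>zmin)&(z<.1)&(P[...,0]>xr[0])&(P[...,0]<xr[1])&(P[...,1]>yr[0])&(P[...,1]<yr[1])
    L,k=ndimage.label(m)
    for i in range(1,k+1):
        q=P[L==i]
        if len(q)<n: continue
        v,u=np.argwhere(L==i).mean(0)
        lo,hi=np.percentile(q,[2,98],axis=0);t=q[q[:,2]>hi[2]-.006]
        print("uv",round(u),round(v),"n",len(q),"mid",(lo+hi)/2,"size",hi-lo,"ztop",hi[2],"topmean",t.mean(0)[:2],"toprect",[np.round(x,3) for x in cv2.minAreaRect((t[:,:2]*1000).astype(np.float32))])
E
python3 - <<'E'
from h import *
for c in("scene","top"):
    K,T=cam(c);P=cloud(np.load(f"pics/{c}0.npy"),K,T);print(c)
    g=P[(abs(P[...,2])<.01)&(P[...,0]<.7)&(P[...,0]>.3)];print("ground",np.median(g,0),np.percentile(g[:,2],[10,50,90]))
    blobs(P,.0065)
    print("above board");blobs(P,.018)
E
```

```text
scene
ground [ 0.5157 -0.1783 -0.0005] [-0.0026 -0.0005  0.002 ]
uv 200 166 n 833 mid [0.6711 0.3679 0.0531] size [0.1477 0.084  0.0872] ztop 0.09667097708132985 topmean [0.6579 0.3539] toprect [array([665.723, 355.705]), array([85.527, 13.359]), np.float64(2.496)]
uv 76 182 n 1131 mid [0.373  0.5603 0.0545] size [0.1177 0.0676 0.0886] ztop 0.0988137783326166 topmean [0.3683 0.5476] toprect [array([378.36 , 554.283]), array([ 56.05 , 140.414]), np.float64(77.37)]
uv 239 179 n 373 mid [0.6744 0.2042 0.0293] size [0.0561 0.0785 0.0384] ztop 0.04846806056069498 topmean [0.6743 0.2093] toprect [array([671.568, 211.755]), array([78.53, 57.73]), np.float64(57.474)]
uv 363 206 n 1693 mid [ 0.7167 -0.1642  0.0533] size [0.0433 0.1551 0.0898] ztop 0.09818721487030964 topmean [ 0.7126 -0.172 ] toprect [array([ 714.577, -163.908]), array([ 29.514, 159.801]), np.float64(9.113)]
uv 194 196 n 216 mid [0.5462 0.2768 0.0172] size [0.055  0.0553 0.0201] ztop 0.027224823737893433 topmean [0.5457 0.2753] toprect [array([546.695, 275.941]), array([57.972, 48.989]), np.float64(45.867)]
uv 255 232 n 4447 
[... 9487 characters left out ...]
prect [array([448.181, 323.532]), array([28.265, 34.646]), np.float64(68.552)]
uv 412 247 n 173 mid [ 0.4772 -0.3646  0.0346] size [0.0359 0.0352 0.0247] ztop 0.04690169236583074 topmean [ 0.4769 -0.3646] toprect [array([ 475.447, -363.714]), array([34.723, 33.52 ]), np.float64(66.173)]
uv 76 273 n 391 mid [0.3842 0.5587 0.0743] size [0.1465 0.0647 0.0508] ztop 0.09971775912253662 topmean [0.38   0.5492] toprect [array([382.34 , 560.229]), array([ 67.019, 147.452]), np.float64(88.275)]
uv 380 257 n 173 mid [ 0.4468 -0.2752  0.0339] size [0.0347 0.0364 0.0256] ztop 0.046708162667204615 topmean [ 0.4455 -0.2748] toprect [array([ 446.033, -276.318]), array([33.639, 33.159]), np.float64(89.869)]
```

Top and scene agree within about 2 mm. Yaw of the board is about 0.07 rad, its centre is about (0.520, 0.043), and the object heights fit the text. I'll move in towards the star and shaker side, keeping clear of the cupboard, for a close look.

>>> {"name": "carry_out", "arguments": {"deltas": [0.037,-0.042,0,0,0,0,0.074,-0.084,0,0,0,0,0.111,-0.126,0,0,0,0,0.148,-0.168,0,0,0,0,0.185,-0.21,0,0,0,0], "grip": 100}}

```text
time: 1.62
eef_pos: [0.3005, -0.3991, 0.2316]
tcp_rot: [0.991, 0.131, 0.0, 0.0]
contact_force: [0.8, -0.0, -0.2]
opening: 1.003
finger_force: 0.0
```

>>> {"name": "carry_out", "arguments": {"deltas": [0.054,-0.024,0.006,0,0,0,0.108,-0.048,0.012,0,0,0,0.162,-0.071,0.018,0,0,0,0.216,-0.095,0.024,0,0,0,0.27,-0.118,0.03,0,0,0]}}

```text
time: 2.25
eef_pos: [0.5313, -0.2149, 0.2016]
tcp_rot: [0.991, 0.132, 0.0, 0.0]
contact_force: [-0.6, -1.1, 0.4]
opening: 1.005
finger_force: 0.0
```

>>> {"name": "carry_out", "arguments": {"deltas": [0,0,0,0,0,0,0,0,0,0,0,0]}}

```text
time: 2.5
eef_pos: [0.5297, -0.2163, 0.2013]
tcp_rot: [0.991, 0.132, -0.0, 0.0]
contact_force: [0.0, 0.1, -0.1]
opening: 0.999
finger_force: 0.0
```

```bash
python3 - <<'E'
from h import *
s=ctrl.get_state();print(s["time"],s["eef_pos"],s["tcp_rot"],s["qpos"])
p,d,K,T,P=look("wrist");cv2.imwrite("pics/w1.png",p[:,:,::-1]);np.save("pics/w1.npy",P)
for n in("star_cutter_c","shaker_c"):print(n,[(r["uv"],round(r["score"],2)) for r in ctrl.find_in("wrist",n)])
blobs(P,.008,100)
# star outline: find tip directions
m=(P[...,2]>.012)&(P[...,2]<.035)&(abs(P[...,0]-.541)<.035)&(abs(P[...,1]+.21)<.035)
q=P[m][:,:2];h=cv2.convexHull((q*1000).astype(np.float32))
(c,r)=cv2.minEnclosingCircle(h);print("circ",c,r)
h=h[:,0]-c;a=np.degrees(np.arctan2(h[:,1],h[:,0]));rr=np.hypot(*h.T)
print([(round(x),round(y,1)) for x,y in sorted(zip(a.tolist(),rr.tolist())) if y>24])
E
```

```text
2.5 [ 0.5297 -0.2163  0.2013] [ 0.9913  0.1319 -0.0002  0.0001] [-0.5647  0.0882  1.8617 -0.0004  1.192   0.7417]
star_cutter_c [([270.1, 173.3], 0.83)]
shaker_c [([313.3, 266.0], 0.73), ([372.3, 190.9], 0.66), ([408.9, 259.3], 0.63)]
uv 77 115 n 27871 mid [ 0.5282 -0.0257  0.0312] size [0.1566 0.1341 0.039 ] ztop 0.050728427703497725 topmean [ 0.5554 -0.0343] toprect [array([554.412, -33.54 ]), array([51.776, 50.367]), np.float64(82.785)]
uv 411 57 n 4059 mid [ 0.6567 -0.2934  0.04  ] size [0.0493 0.0491 0.0309] ztop 0.0554524373446158 topmean [ 0.6583 -0.2942] toprect [array([ 658.213, -294.508]), array([17.022, 17.679]), np.float64(80.32)]
uv 515 248 n 14424 mid [ 0.5377 -0.4397  0.0535] size [0.2138 0.0023 0.0876] ztop 0.09731653376535032 topmean [ 0.5007 -0.4397] toprect [array([ 496.891, -439.606]), array([  3.276, 108.189]), np.float64(89.764)]
uv 275 164 n 783 mid [ 0.5434 -0.2096  0.0176] size [0.0515 0.0521 0.0183] ztop 0.026743164144059015 topmean [ 0.5414 -0.2093] toprect [array([ 541.716, -211.74 ]), array([55.622, 52.652]), np.float64(17.465)]
uv 374 191 n 1805 mid [ 0.
[... 236 characters left out ...]
 [0.0324 0.0351 0.0341] ztop 0.043880533996150856 topmean [ 0.4824 -0.3641] toprect [array([ 481.58 , -365.481]), array([38.82 , 34.329]), np.float64(66.238)]
uv 313 267 n 1588 mid [ 0.4507 -0.2732  0.0271] size [0.0347 0.035  0.0338] ztop 0.04403051002023767 topmean [ 0.4508 -0.2736] toprect [array([ 449.162, -274.321]), array([38.826, 38.395]), np.float64(54.934)]
circ (541.1395874023438, -209.2805633544922) 29.03463363647461
[(-154, 27.3), (-151, 28.2), (-147, 29.0), (-145, 29.0), (-141, 28.7), (-79, 28.0), (-76, 28.8), (-70, 28.9), (-67, 28.2), (-6, 28.7), (-2, 29.0), (2, 28.7), (5, 28.2), (66, 28.6), (69, 28.8), (72, 29.0), (80, 26.9), (141, 28.5), (143, 28.4), (146, 28.3), (150, 27.5)]
```

View pics/w1.png

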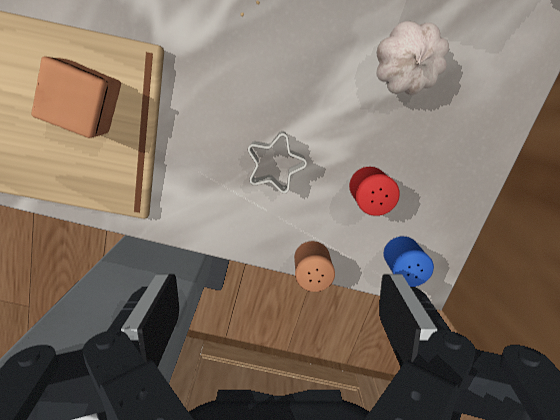

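The wrist view confirms the choice: star (275,164), copper shaker (313,267), with red (374,191) and blue (409,260) as look-alikes. The star has points at 0, ±72 and ±145°, so I grip along 108°, which is a tool yaw of 0.314.

>>> {"name": "carry_out", "arguments": {"deltas": [0.006,-0.002,0.05,0,0,-0.03,0.0128,-0.0033,0.105,0,0,-0.05,0.0128,-0.0033,0.155,0,0,-0.05,0.0128,-0.0033,0.185,0,0,-0.05,0.0128,-0.0033,0.197,0,0,-0.05]}}

```text
time: 3.28
eef_pos: [0.5394, -0.2101, 0.0024]
tcp_rot: [0.988, 0.155, -0.001, -0.001]
contact_force: [-0.8, -0.1, 0.2]
opening: 1.001
finger_force: 0.0
```

>>> {"name": "carry_out", "arguments": {"deltas": [0,0,0,0,0,0,0,0,0,0,0,0,0,0,0,0,0,0,0,0,0,0,0,0,0,0,0,0,0,0], "grip": 0, "grip_force": 25}}

```text
time: 3.9
eef_pos: [0.5427, -0.2107, 0.0065]
tcp_rot: [0.988, 0.156, 0.001, 0.001]
contact_force: [-0.7, -0.4, 6.2]
opening: 0.595
finger_force: 26.7
```

>>> {"name": "carry_out", "arguments": {"deltas": [0,0,-0.03,0,0,0,0,0,-0.08,0,0,0,0,0,-0.1,0,0,0,0,0,-0.1,0,0,0]}}

```text
time: 4.4
eef_pos: [0.5422, -0.2103, 0.1059]
tcp_rot: [0.988, 0.156, 0.001, 0.001]
contact_force: [-0.3, 0.4, -0.3]
opening: 0.601
finger_force: 26.5
```

```bash
cat >> h.py <<'E'
def plan(x,y,z,yaw):
    s=ctrl.get_state();r=R.from_quat(s["tcp_rot"]);d=np.array([x,y,z])-s["eef_pos"];M=r.as_matrix()
    g=R.from_matrix(np.array([[np.cos(yaw),np.sin(yaw),0],[np.sin(yaw),-np.cos(yaw),0],[0,0,-1]]))
    print("t",s["time"],"at",s["eef_pos"],"yaw",np.arctan2(M[1,0],M[0,0]),"open",s["opening"],"-> shift",M.T@d,"turn",(r.inv()*g).as_rotvec(),"dist",np.linalg.norm(d))
E
python3 - <<'E'
from h import *
plan(.474,-.0406,.1,.07)
p,*_=look("wrist");cv2.imwrite("pics/w2.png",p[200:,80:480,::-1])
E
```

```text
t 4.4 at [ 0.5422 -0.2103  0.1059] yaw 0.31392946887401507 open 0.601212328461475 -> shift [-0.0125 -0.1825  0.0054] turn [ 0.0026 -0.0029  0.2439] dist 0.18299746822781643
```

View pics/w2.png

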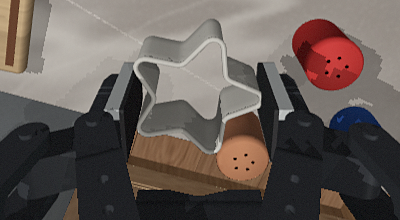

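The star is held with one point on the right pad and the flat side on the left, centred. Next: carry to its place.

>>> {"name": "carry_out", "arguments": {"deltas": [-0.003,-0.046,0,0,0,0.061,-0.006,-0.091,0,0,0,0.122,-0.009,-0.137,0.003,0,0,0.183,-0.0125,-0.1825,0.0054,0,0,0.244,-0.0125,-0.1825,0.0054,0,0,0.244]}}

```text
time: 5.08
eef_pos: [0.4695, -0.0372, 0.0955]
tcp_rot: [0.999, 0.037, -0.003, -0.001]
contact_force: [0.6, -0.5, 0.0]
opening: 0.595
finger_force: 26.5
```

```bash
python3 - <<'E'
from h import *
plan(.474,-.0406,.0205,.07)
E
```

```text
t 5.075 at [ 0.4695 -0.0372  0.0955] yaw 0.07323617663832245 open 0.5947756543630872 -> shift [0.0048 0.0039 0.075 ] turn [-0.0028  0.0066  0.0032] dist 0.07520890242821703
```

>>> {"name": "carry_out", "arguments": {"deltas": [0,0,0,0,0,0,0,0,0.04,0,0,0,0,0,0.06,0,0,0,0,0,0.065,0,0,0,0,0,0.065,0,0,0]}}

```text
time: 5.7
eef_pos: [0.4734, -0.0408, 0.0339]
tcp_rot: [0.999, 0.034, -0.0, -0.0]
contact_force: [0.0, 0.0, 0.3]
opening: 0.598
finger_force: 26.6
```

```bash
python3 - <<'E'
from h import *
plan(.474,-.0406,.0205,.07)
E
```

```text
t 5.7 at [ 0.4734 -0.0408  0.0339] yaw 0.0689170210880689 open 0.5982874560216458 -> shift [ 0.0006 -0.0002  0.0134] turn [-0.      0.0002 -0.0011] dist 0.01340024964794188
```

>>> {"name": "carry_out", "arguments": {"deltas": [0,0,0.008,0,0,0,0,0,0.0138,0,0,0,0,0,0.0138,0,0,0]}}

```text
time: 6.08
eef_pos: [0.4727, -0.0399, 0.0198]
tcp_rot: [0.999, 0.035, -0.0, -0.0]
contact_force: [0.3, -1.2, -0.6]
opening: 0.6
finger_force: 26.6
```

>>> {"name": "carry_out", "arguments": {"deltas": [0,0,0,0,0,0,0,0,0,0,0,0,0,0,-0.001,0,0,0], "grip": 78}}

```text
time: 6.45
eef_pos: [0.4731, -0.0401, 0.0213]
tcp_rot: [0.999, 0.035, 0.0, 0.0]
contact_force: [-0.4, 0.5, -0.2]
opening: 0.78
finger_force: 0.0
```

>>> {"name": "carry_out", "arguments": {"deltas": [0,0,-0.01,0,0,0,0,0,-0.05,0,0,0,0,0,-0.11,0,0,0,0,0,-0.15,0,0,0,0,0,-0.16,0,0,0]}}

```text
time: 7.08
eef_pos: [0.475, -0.0406, 0.1854]
tcp_rot: [0.999, 0.035, 0.004, 0.001]
contact_force: [0.3, 0.3, -0.3]
opening: 0.783
finger_force: 0.0
```

```bash
python3 - <<'E'
from h import *
plan(.547,.2765,.18,-1.5)
p,d,K,T,P=look("scene");blobs(P,.018,50,xr=(.4,.6),yr=(-.1,.35))
E
```

```text
t 7.075 at [ 0.475  -0.0406  0.1854] yaw 0.0699136673883912 open 0.7826851084588494 -> shift [ 0.094  -0.3113  0.0052] turn [-0.0035 -0.0079  1.5699] dist 0.32523733769105045
uv 193 194 n 101 mid [0.5453 0.2761 0.0232] size [0.0555 0.0549 0.0091] ztop 0.027772117840417887 topmean [0.5458 0.278 ] toprect [array([545.752, 276.658]), array([56.94 , 51.622]), np.float64(39.839)]
uv 157 202 n 316 mid [0.4519 0.3172 0.0351] size [0.0547 0.0409 0.0306] ztop 0.05040016044950278 topmean [0.4513 0.3199] toprect [array([451.267, 321.736]), array([30.661, 38.754]), np.float64(82.855)]
uv 233 209 n 441 mid [0.5387 0.1196 0.0424] size [0.051  0.0507 0.0451] ztop 0.0649141375876264 topmean [0.542  0.1228] toprect [array([542.08 , 123.745]), array([24.787, 23.775]), np.float64(16.115)]
uv 284 227 n 477 mid [ 0.552  -0.0348  0.0346] size [0.0488 0.052  0.0304] ztop 0.049751308198135724 topmean [ 0.5525 -0.0355] toprect [array([554.241, -33.745]), array([51.733, 51.565]), np.float64(84.007)]
uv 266 246 n 254 mid [ 0.4721 -0.0403  0.0275] size [0.0519 0.0509 0.0176] ztop 0.03631430613751659 topmean [ 0.4728 -0.0394] toprect [array([471.88 , -40.887]), array([53.499, 51.233]), np.float64(6.433)]
```

```bash
python3 - <<'E'
from h import *
for c in("scene","top"):
    K,T=cam(c);P=cloud(np.load(f"pics/{c}0.npy"),K,T).reshape(-1,3);print(c)
    for x0 in np.arange(.4,.72,.04):
        row=[]
        for y0 in np.arange(.24,.56,.04):
            q=P[(P[:,0]>=x0)&(P[:,0]<x0+.04)&(P[:,1]>=y0)&(P[:,1]<y0+.04)&(P[:,2]<.6)]
            row.append(round(float(np.percentile(q[:,2],95)),2) if len(q)>3 else None)
        print(round(x0,2),row)
E
```

```text
scene
0.4 [-0.1, -0.24, None, None, None, 0.51, -0.39, 0.21, 0.21]
0.44 [-0.09, -0.16, -0.18, -0.22, -0.25, 0.48, -0.32, 0.09, 0.13]
0.48 [0.02, 0.01, None, None, None, None, None, None, None]
0.52 [0.03, 0.03, None, None, None, None, None, None, None]
0.56 [0.02, 0.02, 0.03, None, None, None, None, None, None]
0.6 [0.0, 0.0, 0.16, 0.09, None, None, None, None, None]
0.64 [0.04, 0.0, 0.2, 0.08, 0.04, None, None, None, None]
0.68 [0.05, 0.0, 0.2, 0.08, 0.07, None, None, None, None]
top
0.4 [0.0, 0.05, 0.05, 0.0, 0.0, 0.54, 0.54, 0.15, 0.22]
0.44 [0.01, 0.05, 0.05, 0.0, 0.0, 0.54, 0.54, 0.08, 0.14]
0.48 [0.01, 0.01, 0.01, 0.0, 0.0, 0.54, 0.54, 0.01, 0.0]
0.52 [0.02, 0.02, 0.0, 0.01, 0.36, 0.54, 0.54, 0.01, 0.0]
0.56 [0.01, 0.02, 0.03, 0.37, 0.4, 0.54, 0.54, 0.21, 0.16]
0.6 [0.59, 0.59, 0.59, 0.59, 0.59, 0.58, 0.58, 0.5, 0.18]
0.64 [0.04, 0.0, 0.21, 0.38, 0.4, 0.41, 0.41, None, 0.16]
0.68 [0.01, 0.01, 0.17, 0.17, 0.19, 0.06, None, None, None]
```

>>> {"name": "carry_out", "arguments": {"deltas": [0.005,-0.05,0,0,0,0,0.01,-0.11,0,0,0,0,0.015,-0.17,0,0,0,0,0.02,-0.23,0,0,0,0,0.025,-0.28,0,0,0,0], "grip": 100}}

```text
time: 7.75
eef_pos: [0.4768, 0.2428, 0.1787]
tcp_rot: [0.999, 0.035, -0.002, 0.0]
contact_force: [0.9, -0.4, 0.5]
opening: 0.996
finger_force: 0.0
```

>>> {"name": "carry_out", "arguments": {"deltas": [0,-0.02,0,0,0,0,0,-0.03,0,0,0,0,0,-0.03,0,0,0,0,0,-0.03,0,0,0,0]}}

```text
time: 8.25
eef_pos: [0.4765, 0.2697, 0.1809]
tcp_rot: [0.999, 0.034, -0.0, 0.0]
contact_force: [-0.2, 1.0, -0.5]
opening: 1.001
finger_force: 0.0
```

```bash
python3 - <<'E'
from h import *
p,d,K,T,P=look("wrist");cv2.imwrite("pics/w3.png",p[:,:,::-1]);print(T[:3,3])
plan(.547,.2765,.18,1.0)
blobs(P,.016,150)
for n in("round_cutter_c","lemon_c"):print(n,[(r["uv"],round(r["score"],2)) for r in ctrl.find_in("wrist",n)])
m=(P[...,2]>.02)&(P[...,2]<.08)&(abs(P[...,0]-.45)<.05)&(abs(P[...,1]-.322)<.05)
print("lemon rect",cv2.minAreaRect((P[m][:,:2]*1000).astype(np.float32)),P[m].mean(0))
E
```

```text
[0.5596 0.2757 0.3256]
t 8.3 at [0.4766 0.2697 0.1811] yaw 0.06807126803963807 open 1.0017927428996785 -> shift [ 0.0707 -0.002   0.0011] turn [ 0.0002  0.0002 -0.9319] dist 0.07072989760421826
uv 103 38 n 7433 mid [0.5773 0.4144 0.0263] size [0.0657 0.1454 0.0187] ztop 0.03567436127299072 topmean [0.5824 0.4112] toprect [array([584.431, 417.315]), array([ 31.709, 172.779]), np.float64(24.097)]
uv 274 102 n 663 mid [0.545  0.2781 0.0234] size [0.054  0.0538 0.013 ] ztop 0.029957780479306965 topmean [0.546  0.2784] toprect [array([544.886, 278.367]), array([55.292, 55.292]), np.float64(5.864)]
uv 461 115 n 6099 mid [0.545  0.1329 0.0447] size [0.0571 0.0508 0.046 ] ztop 0.06768347833892986 topmean [0.5445 0.1287] toprect [array([544.099, 127.528]), array([26.447, 25.014]), np.float64(11.147)]
uv 215 204 n 3331 mid [0.4572 0.3231 0.0406] size [0.052  0.0464 0.025 ] ztop 0.05309087613418597 topmean [0.4542 0.3246] toprect [array([453.399, 324.941]), array([36.502, 37.091]), np.float64(87.611)]
round_cutter_c [([257.1, 128.2], 0.58)]
lemon_c [([213.6, 205.3], 0.65)]
lemon rect ((454.5610046386719, 324.63092041015625), (55.89858627319336, 55.46649932861328), 16.051246643066406) [0.46   0.322  0.0439]
```

View pics/w3.png

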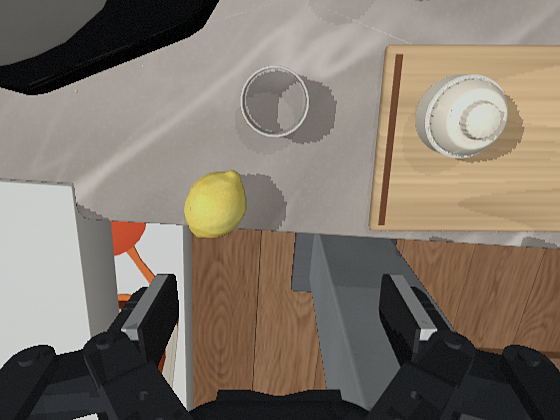

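The wrist view shows the round cutter at (274,102), the lemon at (215,204) with its tip up-right, and the mixer base at upper left. I still need the lemon's axis and the clearance at front-left.

```bash
python3 - <<'E'
from h import *
def lem(p,K,T,zp=.026):
    hsv=cv2.cvtColor(p,cv2.COLOR_RGB2HSV);m=((hsv[...,0]>22)&(hsv[...,0]<36)&(hsv[...,1]>150)&(hsv[...,2]>60)).astype(np.uint8)
    n,L,S,C=cv2.connectedComponentsWithStats(m);i=1+S[1:,4].argmax();c=cv2.findContours((L==i).astype(np.uint8),0,1)[0][0][:,0].astype(float)
    r=np.c_[(c-[K[0,2],K[1,2]])/[K[0,0],K[1,1]],np.ones(len(c))]@T[:3,:3].T
    X=T[:3,3]+r*((zp-T[2,3])/r[:,2])[:,None];e=cv2.fitEllipse((X[:,:2]*1000).astype(np.float32))
    print(S[i],"centre",e[0],"axes",e[1],"major dir deg",(e[2]+90+90)%180-90)
p=cv2.imread("pics/w3.png")[...,::-1].copy();st=ctrl.get_state();K,T=cam("wrist",st);lem(p,K,T)
p=cv2.imread("pics/top0.png")[...,::-1].copy();lem(p,*cam("top"))
P,=[look("wrist")[4].reshape(-1,3)]
for x0 in np.arange(.28,.44,.04):
    print(round(x0,2),[(lambda q: round(float(np.percentile(q,98)),2) if len(q)>3 else None)(P[(P[:,0]>=x0)&(P[:,0]<x0+.04)&(P[:,1]>=y)&(P[:,1]<y+.04),2]) for y in np.arange(.24,.52,.04)])
E
```

```text
[212 234  11   3  17] centre (423.26190185546875, 322.9125671386719) axes (1.8518284559249878, 9.330826759338379) major dir deg -79.11481761932373
[156 240  19  22 328] centre (451.0664978027344, 325.1329345703125) axes (48.32079315185547, 62.16816711425781) major dir deg -28.691844940185547
0.28 [None, None, None, None, None, 0.0, 0.0, 0.0]
0.32 [None, None, None, None, None, 0.0, 0.0, 0.0]
0.36 [None, None, None, None, None, 0.0, 0.0, 0.0]
0.4 [0.0, 0.05, 0.05, 0.0, 0.0, 0.0, 0.0, 0.0]
```

>>> {"name": "carry_out", "arguments": {"deltas": [0,0,0.02,0,0,-0.18,0,0,0.04,0,0,-0.36,0,0,0.06,0,0,-0.54,0,0,0.08,0,0,-0.72,0,0,0.08,0,0,-0.9]}}

```text
time: 9.07
eef_pos: [0.4751, 0.27, 0.0991]
tcp_rot: [0.883, 0.468, -0.002, -0.0]
contact_force: [1.6, 1.0, 0.4]
opening: 1.001
finger_force: 0.0
```

>>> {"name": "carry_out", "arguments": {"deltas": [0,0,0,0,0,-0.18,0,0,0,0,0,-0.36,0,0,0,0,0,-0.54,0,0,0,0,0,-0.72,0,0,0,0,0,-0.9]}}

```text
time: 9.7
eef_pos: [0.4766, 0.2705, 0.1013]
tcp_rot: [0.592, 0.806, 0.0, 0.0]
contact_force: [0.5, -0.5, -0.8]
opening: 1.0
finger_force: 0.0
```

>>> {"name": "carry_out", "arguments": {"deltas": [0,0,0,0,0,-0.18,0,0,0,0,0,-0.36,0,0,0,0,0,-0.53,0,0,0,0,0,-0.53]}}

```text
time: 10.2
eef_pos: [0.4766, 0.2706, 0.1013]
tcp_rot: [0.364, 0.932, 0.0, 0.0]
contact_force: [0.0, 0.9, 0.4]
opening: 1.002
finger_force: 0.0
```

```bash
python3 - <<'E'
from h import *
plan(.5455,.277,.1,2.4)
E
```

```text
t 10.2 at [0.4766 0.2706 0.1013] yaw 2.397320996981896 open 1.0021099026755032 -> shift [-0.0464  0.0514  0.0013] turn [ 0.0003  0.0002 -0.0027] dist 0.06923601939487731
```

>>> {"name": "carry_out", "arguments": {"deltas": [-0.0232,0.0257,0,0,0,0,-0.0464,0.0514,0,0,0,0,-0.0464,0.0514,0.02,0,0,0,-0.0464,0.0514,0.07,0,0,0,-0.0464,0.0514,0.0925,0,0,0]}}

```text
time: 10.82
eef_pos: [0.5415, 0.2763, 0.0042]
tcp_rot: [0.364, 0.932, -0.002, -0.003]
contact_force: [-0.3, -0.2, -0.7]
opening: 1.003
finger_force: 0.0
```

>>> {"name": "carry_out", "arguments": {"deltas": [0,0,0,0,0,0,0,0,0,0,0,0,0,0,0,0,0,0,0,0,0,0,0,0,0,0,0,0,0,0], "grip": 0}}

```text
time: 11.45
eef_pos: [0.5456, 0.2776, 0.0093]
tcp_rot: [0.363, 0.932, 0.0, 0.0]
contact_force: [-0.0, -0.8, -0.4]
opening: 0.616
finger_force: 26.2
```

>>> {"name": "carry_out", "arguments": {"deltas": [0,0,-0.03,0,0,0,0,0,-0.075,0,0,0,0,0,-0.1,0,0,0,0,0,-0.1,0,0,0]}}

```text
time: 11.95
eef_pos: [0.5471, 0.2781, 0.1116]
tcp_rot: [0.362, 0.932, 0.002, 0.002]
contact_force: [0.8, 0.3, -0.3]
opening: 0.621
finger_force: 26.5
```

```bash
python3 - <<'E'
from h import *
plan(.5468,.045,.12,1.64)
p,*_=look("wrist");cv2.imwrite("pics/w4.png",p[180:,80:480,::-1])
E
```

```text
t 11.95 at [0.5471 0.2781 0.1116] yaw 2.3998405498607345 open 0.6205731926613595 -> shift [-0.1573 -0.172  -0.0088] turn [0.0062 0.0009 0.7598] dist 0.2332473216757318
```

View pics/w4.png

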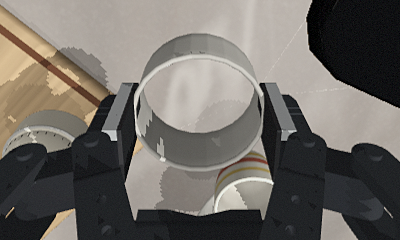

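The cutter is held across its outside. Carry it over the timer to the midpoint.

>>> {"name": "carry_out", "arguments": {"deltas": [-0.035,-0.038,-0.009,0,0,0.17,-0.075,-0.082,-0.009,0,0,0.35,-0.115,-0.126,-0.009,0,0,0.53,-0.15,-0.164,-0.009,0,0,0.7,-0.1573,-0.172,-0.009,0,0,0.76]}}

```text
time: 12.62
eef_pos: [0.5436, 0.0415, 0.1152]
tcp_rot: [0.685, 0.729, -0.001, -0.001]
contact_force: [-0.6, 0.7, 0.4]
opening: 0.618
finger_force: 26.6
```

>>> {"name": "carry_out", "arguments": {"deltas": [0,0,0,0,0,0,0,0,0,0,0,0]}}

```text
time: 12.88
eef_pos: [0.5443, 0.045, 0.1164]
tcp_rot: [0.682, 0.732, -0.001, -0.001]
contact_force: [0.5, -0.4, -0.3]
opening: 0.616
finger_force: 26.6
```

```bash
python3 - <<'E'
from h import *
plan(.5468,.045,.024,1.64)
E
```

```text
t 12.875 at [0.5443 0.045  0.1164] yaw 1.6411421603650977 open 0.6161164412462999 -> shift [-0.0003  0.0027  0.0924] turn [-0.0022 -0.0006  0.0011] dist 0.09239024155619688
```

>>> {"name": "carry_out", "arguments": {"deltas": [0,0.0025,0.04,0,0,0,0,0.0025,0.075,0,0,0,0,0.0025,0.088,0,0,0,0,0.0025,0.0935,0,0,0,0,0.0025,0.0935,0,0,0]}}

```text
time: 13.5
eef_pos: [0.5482, 0.0448, 0.0249]
tcp_rot: [0.682, 0.731, 0.0, 0.001]
contact_force: [1.0, 0.6, -0.2]
opening: 0.616
finger_force: 26.6
```

>>> {"name": "carry_out", "arguments": {"deltas": [0,0,0,0,0,0]}}

```text
time: 13.62
eef_pos: [0.5487, 0.0445, 0.0256]
tcp_rot: [0.682, 0.731, 0.001, 0.001]
contact_force: [-0.5, -0.3, -0.7]
opening: 0.613
finger_force: 26.6
```

>>> {"name": "carry_out", "arguments": {"deltas": [0,-0.001,0.0035,0,0,0,0,-0.001,0.0035,0,0,0]}}

```text
time: 13.88
eef_pos: [0.5471, 0.0444, 0.0212]
tcp_rot: [0.682, 0.731, 0.001, 0.001]
contact_force: [0.1, 0.0, 0.9]
opening: 0.617
finger_force: 26.7
```

>>> {"name": "carry_out", "arguments": {"deltas": [0,0,0,0,0,0,0,0,0,0,0,0,0,0,-0.001,0,0,0], "grip": 85}}

```text
time: 14.25
eef_pos: [0.5463, 0.0445, 0.0215]
tcp_rot: [0.682, 0.731, -0.0, -0.0]
contact_force: [0.8, 0.6, 0.0]
opening: 0.849
finger_force: 0.0
```

>>> {"name": "carry_out", "arguments": {"deltas": [0,0,-0.01,0,0,0,0,0,-0.05,0,0,0,0,0,-0.1,0,0,0,0,0,-0.13,0,0,0,0,0,-0.13,0,0,0], "grip": 100}}

```text
time: 14.88
eef_pos: [0.5489, 0.0443, 0.1558]
tcp_rot: [0.682, 0.731, 0.002, 0.003]
contact_force: [0.1, 0.0, -0.1]
opening: 1.0
finger_force: 0.0
```

```bash
python3 - <<'E'
from h import *
plan(.42,.25,.16,1.64)
p,d,K,T,P=look("scene");blobs(P,.018,50,xr=(.4,.6),yr=(-.1,.35))
E
```

```text
t 14.875 at [0.5489 0.0443 0.1558] yaw 1.639867245959842 open 0.9996697478479933 -> shift [ 0.2141 -0.1143 -0.0054] turn [ 0.0078  0.0014 -0.0001] dist 0.24278353926201132
uv 157 202 n 313 mid [0.4521 0.3172 0.0351] size [0.0541 0.043  0.0311] ztop 0.05066529679782784 topmean [0.4504 0.3197] toprect [array([452.583, 320.527]), array([32.416, 35.883]), np.float64(84.354)]
uv 233 209 n 446 mid [0.5382 0.1197 0.042 ] size [0.0488 0.0514 0.0457] ztop 0.06490156465922994 topmean [0.5421 0.1232] toprect [array([544.125, 123.481]), array([24.565, 22.468]), np.float64(19.719)]
uv 258 219 n 268 mid [0.5479 0.0437 0.029 ] size [0.0548 0.0543 0.021 ] ztop 0.03947275395771107 topmean [0.5469 0.0426] toprect [array([548.037,  43.632]), array([57.364, 52.04 ]), np.float64(38.892)]
uv 284 227 n 476 mid [ 0.5524 -0.0352  0.0345] size [0.0497 0.0522 0.0298] ztop 0.049359138331299623 topmean [ 0.5529 -0.0356] toprect [array([553.865, -34.23 ]), array([51.99 , 52.274]), np.float64(82.677)]
uv 266 246 n 249 mid [ 0.472  -0.0403  0.0275] size [0.0534 0.0507 0.018 ] ztop 0.03652979838260266 topmean [ 0.4724 -0.0392] toprect [array([470.959, -37.452]), array([55.671, 50.094]), np.float64(35.596)]
```

Round cutter placed at (0.548, 0.044), on the mark. Now the lemon.

>>> {"name": "carry_out", "arguments": {"deltas": [0.052,-0.01,0,0,0,-0.18,0.104,-0.02,0,0,0,-0.36,0.156,-0.03,0,0,0,-0.54,0.208,-0.04,0,0,0,-0.72,0.26,-0.051,0,0,0,-0.9]}}

```text
time: 15.55
eef_pos: [0.4759, 0.3014, 0.1493]
tcp_rot: [0.294, 0.956, -0.001, -0.001]
contact_force: [1.3, 0.1, 0.1]
opening: 1.002
finger_force: 0.0
```

>>> {"name": "carry_out", "arguments": {"deltas": [0,0,0,0,0,-0.1,0,0,0,0,0,-0.1,0,0,0,0,0,-0.1]}}

```text
time: 15.92
eef_pos: [0.4773, 0.2996, 0.1503]
tcp_rot: [0.249, 0.968, -0.001, -0.001]
contact_force: [0.6, -0.0, 0.8]
opening: 1.002
finger_force: 0.0
```

```bash
python3 - <<'E'
from h import *
plan(.452,.3225,.1,2.64)
for c in("wrist","top"):
    p,d,K,T,P=look(c)
    if c=="wrist":cv2.imwrite("pics/w5.png",p[:,:,::-1])
    hsv=cv2.cvtColor(p,cv2.COLOR_RGB2HSV)
    m=((hsv[...,0]>20)&(hsv[...,0]<38)&(hsv[...,1]>110)&(np.hypot(P[...,0]-.452,P[...,1]-.322)<.05)&(P[...,2]>.01)).astype(np.uint8)
    m=cv2.morphologyEx(m,cv2.MORPH_CLOSE,np.ones((3,3)))
    c_=max(cv2.findContours(m,0,1)[0],key=len)[:,0].astype(float)
    r=np.c_[(c_-[K[0,2],K[1,2]])/[K[0,0],K[1,1]],np.ones(len(c_))]@T[:3,:3].T
    X=T[:3,3]+r*((.026-T[2,3])/r[:,2])[:,None];e=cv2.fitEllipse((X[:,:2]*1000).astype(np.float32))
    q=P[m>0];t=q[q[:,2]>np.nanpercentile(q[:,2],98)-.008]
    print(c,"n",m.sum(),"centre",e[0],"axes",e[1],"major deg",e[2]-90,"ztop",np.nanpercentile(q[:,2],98),"cap mean",t.mean(0))
E
```

```text
t 15.925 at [0.4773 0.2996 0.1503] yaw 2.637542121591291 open 1.0020911905283203 -> shift [0.0331 0.0079 0.0504] turn [-0.0018 -0.0014 -0.0025] dist 0.06078798969867586
wrist n 4574 centre (453.5060119628906, 324.5869140625) axes (51.17610549926758, 65.87800598144531) major deg -28.00113296508789 ztop 0.0532523994479774 cap mean [0.4509 0.3258 0.0505]Traceback (most recent call last):
  File "<stdin>", line 11, in <module>
cv2.error: OpenCV(4.12.0) /io/opencv/modules/imgproc/src/shapedescr.cpp:361: error: (-201:Incorrect size of input array) There should be at least 5 points to fit the ellipse in function 'fitEllipseNoDirect'
```

View pics/w5.png

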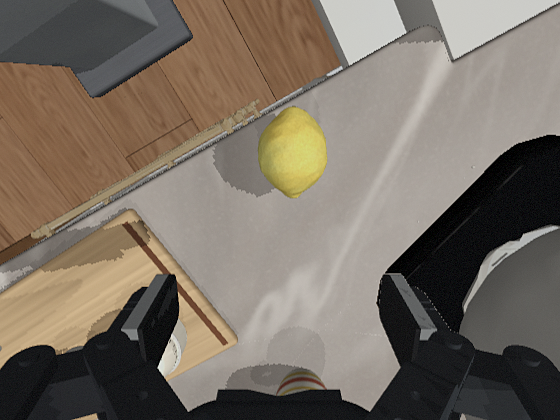

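The lemon is at (292,152), axis about −28°, centre (0.4525, 0.3245), top 0.053. That fits the given size.

>>> {"name": "carry_out", "arguments": {"deltas": [0.017,0.005,0.02,0,0,0,0.0337,0.0098,0.05,0,0,-0.015,0.0337,0.0098,0.09,0,0,-0.015,0.0337,0.0098,0.12,0,0,-0.015,0.0337,0.0098,0.14,0,0,-0.015]}}

```text
time: 16.65
eef_pos: [0.4525, 0.3243, 0.01]
tcp_rot: [0.242, 0.97, -0.001, -0.001]
contact_force: [-0.9, -1.1, 0.6]
opening: 1.001
finger_force: 0.0
```

>>> {"name": "carry_out", "arguments": {"deltas": [0,0,0,0,0,0,0,0,0,0,0,0,0,0,0,0,0,0,0,0,0,0,0,0,0,0,0,0,0,0], "grip": 0}}

```text
time: 17.27
eef_pos: [0.4543, 0.3256, 0.0132]
tcp_rot: [0.241, 0.971, 0.001, 0.001]
contact_force: [0.1, -0.1, 5.8]
opening: 0.587
finger_force: 26.6
```

>>> {"name": "carry_out", "arguments": {"deltas": [0,0,-0.03,0,0,0,0,0,-0.075,0,0,0,0,0,-0.1,0,0,0,0,0,-0.1,0,0,0]}}

```text
time: 17.77
eef_pos: [0.454, 0.3259, 0.1136]
tcp_rot: [0.241, 0.971, 0.002, 0.002]
contact_force: [-0.2, 0.1, -1.0]
opening: 0.591
finger_force: 26.7
```

```bash
python3 - <<'E'
from h import *
plan(.4563,.1189,.11,1.64)
p,d,K,T,P=look("wrist");cv2.imwrite("pics/w6.png",p[180:,80:480,::-1])
E
```

```text
t 17.775 at [0.454  0.3259 0.1136] yaw 2.6548558532871973 open 0.5913482540650994 -> shift [-0.0988 -0.1819  0.0032] turn [0.0048 0.0004 1.0149] dist 0.2070235811634761
```

View pics/w6.png

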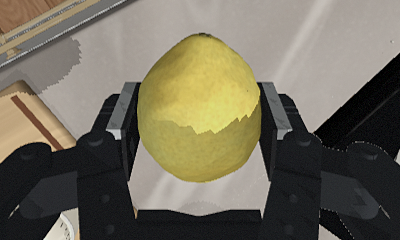

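The lemon is held across its width. Carry and turn it.

>>> {"name": "carry_out", "arguments": {"deltas": [-0.02,-0.036,0,0,0,0.18,-0.04,-0.073,0,0,0,0.36,-0.06,-0.109,0,0,0,0.54,-0.08,-0.146,0.002,0,0,0.72,-0.0988,-0.1819,0.003,0,0,0.9]}}

```text
time: 18.45
eef_pos: [0.4532, 0.1168, 0.106]
tcp_rot: [0.641, 0.767, -0.001, -0.002]
contact_force: [0.7, 0.8, -1.2]
opening: 0.589
finger_force: 26.7
```

>>> {"name": "carry_out", "arguments": {"deltas": [0,0,0,0,0,0.115,0,0,0,0,0,0.115,0,0,0,0,0,0.115]}}

```text
time: 18.82
eef_pos: [0.4543, 0.1184, 0.1074]
tcp_rot: [0.682, 0.732, -0.001, -0.001]
contact_force: [-0.9, 0.8, -1.2]
opening: 0.589
finger_force: 26.7
```

```bash
python3 - <<'E'
from h import *
plan(.4563,.1186,.0265,1.64)
E
```

```text
t 18.825 at [0.4543 0.1184 0.1074] yaw 1.641901584203559 open 0.5885595631441952 -> shift [0.     0.0022 0.0809] turn [-0.0024 -0.0002  0.0019] dist 0.08088568635808485
```

>>> {"name": "carry_out", "arguments": {"deltas": [0,0.001,0.03,0,0,0,0,0.001,0.06,0,0,0,0,0.001,0.076,0,0,0,0,0.001,0.079,0,0,0,0,0.001,0.079,0,0,0]}}

```text
time: 19.45
eef_pos: [0.4567, 0.1184, 0.0302]
tcp_rot: [0.682, 0.731, 0.0, 0.0]
contact_force: [-0.3, 0.2, -0.2]
opening: 0.589
finger_force: 26.7
```

>>> {"name": "carry_out", "arguments": {"deltas": [0,0,0,0,0,0,0,0,0,0,0,0]}}

```text
time: 19.7
eef_pos: [0.4569, 0.1183, 0.0305]
tcp_rot: [0.682, 0.731, 0.001, 0.001]
contact_force: [-0.5, -0.2, -1.1]
opening: 0.587
finger_force: 26.7
```

>>> {"name": "carry_out", "arguments": {"deltas": [0,0,0.0045,0,0,0,0,0,0.0045,0,0,0]}}

```text
time: 19.95
eef_pos: [0.4565, 0.1182, 0.0253]
tcp_rot: [0.682, 0.731, 0.0, 0.0]
contact_force: [0.8, -0.5, 0.1]
opening: 0.589
finger_force: 26.7
```

>>> {"name": "carry_out", "arguments": {"deltas": [0,0,0,0,0,0,0,0,0,0,0,0,0,0,-0.001,0,0,0], "grip": 75}}

```text
time: 20.32
eef_pos: [0.456, 0.1182, 0.0261]
tcp_rot: [0.682, 0.731, -0.0, -0.0]
contact_force: [0.0, 0.3, 0.2]
opening: 0.748
finger_force: 0.0
```

>>> {"name": "carry_out", "arguments": {"deltas": [0,0,-0.01,0,0,0,0,0,-0.05,0,0,0,0,0,-0.1,0,0,0,0,0,-0.13,0,0,0,0,0,-0.13,0,0,0]}}

```text
time: 20.95
eef_pos: [0.4583, 0.1184, 0.1599]
tcp_rot: [0.682, 0.731, 0.003, 0.003]
contact_force: [-0.1, 0.2, -0.8]
opening: 0.753
finger_force: 0.0
```

```bash
python3 - <<'E'
from h import *
plan(.45,-.2,.16,.5)
p,d,K,T,P=look("scene");blobs(P,.018,50,xr=(.4,.6),yr=(-.35,.35))
cv2.imwrite("pics/s2.png",cv2.resize(p[150:330,150:430,::-1],(784,504)))
E
```

```text
t 20.95 at [0.4583 0.1184 0.1599] yaw 1.6399459109199441 open 0.7528071929752352 -> shift [-0.317  -0.0303 -0.0003] turn [ 0.007  -0.0042  1.1399] dist 0.31847139163017507
uv 233 209 n 445 mid [0.5391 0.1197 0.0421] size [0.0521 0.051  0.0455] ztop 0.06479375729283061 topmean [0.542  0.1229] toprect [array([543.646, 124.092]), array([23.995, 22.05 ]), np.float64(16.232)]
uv 258 219 n 264 mid [0.5482 0.0442 0.0285] size [0.0557 0.055  0.0204] ztop 0.03867634579566889 topmean [0.5469 0.0431] toprect [array([549.024,  44.376]), array([57.495, 52.097]), np.float64(38.549)]
uv 213 224 n 383 mid [0.453  0.1095 0.0436] size [0.0405 0.0516 0.0376] ztop 0.0624474322371647 topmean [0.4552 0.1151] toprect [array([456.769, 114.826]), array([34.251, 33.504]), np.float64(57.834)]
uv 284 227 n 472 mid [ 0.5524 -0.0349  0.0341] size [0.0495 0.052  0.0307] ztop 0.04948192619955168 topmean [ 0.5527 -0.0358] toprect [array([554.511, -35.062]), array([52.333, 51.64 ]), np.float64(83.518)]
uv 266 246 n 253 mid [ 0.4726 -0.0406  0.0273] size [0.0519 0.0508 0.0183] ztop 0.036501133967345493 topmean [ 0.4724 -0.0391] toprect [array([470.059, -38.172]), array([53.027, 49.928]), np.float64(35.455)]
uv 383 273 n 288 mid [ 0.5388 -0.3075  0.0306] size [0.0346 0.0352 0.0226] ztop 0.041941323536466193 topmean [ 0.5388 -0.3072] toprect [array([ 539.777, -306.776]), array([36.333, 37.235]), np.float64(54.564)]
uv 351 293 n 319 mid [ 0.4473 -0.2766  0.0309] size [0.0343 0.0351 0.0225] ztop 0.042172032617796305 topmean [ 0.4473 -0.2762] toprect [array([ 447.866, -275.157]), array([37.472, 36.798]), np.float64(25.84)]
```

View pics/s2.png

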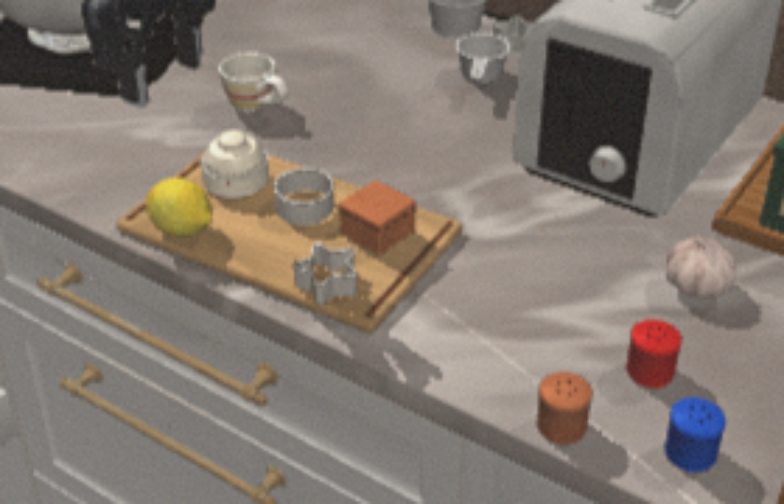

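Round cutter, star and lemon are in place, and the box and timer have not moved. Now the copper shaker, at (565,405) in this crop. A tool yaw of 1.64 keeps the fingers clear of red and blue.

>>> {"name": "carry_out", "arguments": {"deltas": [-0.055,-0.005,0,0,0,0,-0.112,-0.01,0,0,0,0,-0.17,-0.016,0,0,0,0,-0.228,-0.022,0,0,0,0,-0.285,-0.027,0,0,0,0], "grip": 80}}

```text
time: 21.62
eef_pos: [0.4474, -0.1692, 0.1541]
tcp_rot: [0.682, 0.731, -0.0, -0.002]
contact_force: [0.7, -0.4, 0.7]
opening: 0.802
finger_force: 0.0
```

>>> {"name": "carry_out", "arguments": {"deltas": [-0.05,-0.005,0,0,0,0,-0.107,-0.0105,0.02,0,0,0,-0.107,-0.0105,0.05,0,0,0,-0.107,-0.0105,0.07,0,0,0,-0.107,-0.0105,0.07,0,0,0]}}

```text
time: 22.25
eef_pos: [0.4434, -0.2736, 0.0823]
tcp_rot: [0.682, 0.731, -0.0, -0.004]
contact_force: [-0.6, 0.0, -0.4]
opening: 0.8
finger_force: 0.0
```

```bash
python3 - <<'E'
from h import *
plan(.448,-.2755,.022,1.64)
E
```

```text
t 22.25 at [ 0.4434 -0.2736  0.0823] yaw 1.6392817512603974 open 0.8001783019970327 -> shift [-0.0026  0.0048  0.0602] turn [-0.0057 -0.0061 -0.0007] dist 0.06046038452124109
```

>>> {"name": "carry_out", "arguments": {"deltas": [0,0,0,0,0,0,0,0,0,0,0,0]}}

```text
time: 22.5
eef_pos: [0.4464, -0.2757, 0.0871]
tcp_rot: [0.682, 0.731, -0.0, 0.001]
contact_force: [0.9, -0.7, -0.4]
opening: 0.801
finger_force: 0.0
```

```bash
python3 - <<'E'
from h import *
plan(.448,-.2755,.020,1.64)
E
```

```text
t 22.5 at [ 0.4464 -0.2757  0.0871] yaw 1.6402859666578253 open 0.8011182114626456 -> shift [0.0002 0.0016 0.0671] turn [0.0013 0.0013 0.0003] dist 0.06713751488149075
```

>>> {"name": "carry_out", "arguments": {"deltas": [0,0.001,0.025,0,0,0,0,0.001,0.05,0,0,0,0,0.001,0.066,0,0,0,0,0.001,0.066,0,0,0]}}

```text
time: 23.0
eef_pos: [0.4463, -0.2748, 0.0194]
tcp_rot: [0.682, 0.731, -0.0, -0.001]
contact_force: [-0.1, -0.4, 0.3]
opening: 0.8
finger_force: 0.0
```

>>> {"name": "carry_out", "arguments": {"deltas": [0,0,0,0,0,0,0,0,0,0,0,0,0,0,0,0,0,0,0,0,0,0,0,0,0,0,0,0,0,0], "grip": 0}}

```text
time: 23.62
eef_pos: [0.4477, -0.2762, 0.0214]
tcp_rot: [0.682, 0.731, 0.0, 0.001]
contact_force: [0.1, 0.1, 6.0]
opening: 0.443
finger_force: 25.3
```

>>> {"name": "carry_out", "arguments": {"deltas": [0,0,-0.03,0,0,0,0,0,-0.07,0,0,0,0,0,-0.1,0,0,0,0,0,-0.1,0,0,0,0,0,-0.1,0,0,0]}}

```text
time: 24.25
eef_pos: [0.4458, -0.2746, 0.1185]
tcp_rot: [0.682, 0.731, -0.0, -0.001]
contact_force: [-0.1, 0.6, -0.4]
opening: 0.44
finger_force: 25.6
```

```bash
python3 - <<'E'
from h import *
plan(.5525,-.0342,.12,1.64)
p,d,K,T,P=look("scene");blobs(P,.07,60,xr=(.4,.5),yr=(-.35,-.2))
p,*_=look("wrist");cv2.imwrite("pics/w7.png",p[180:,80:480,::-1])
E
```

```text
t 24.25 at [ 0.4458 -0.2746  0.1185] yaw 1.639729916924526 open 0.43962503063946196 -> shift [ 0.2325  0.123  -0.0013] turn [-0.0019 -0.002  -0.0003] dist 0.2629764055459312
```

View pics/w7.png

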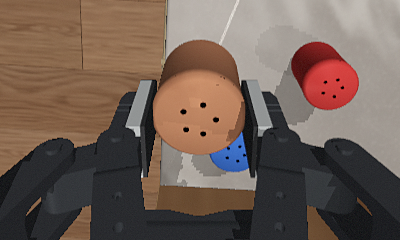

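Copper shaker held upright. Carry to above the box.

>>> {"name": "carry_out", "arguments": {"deltas": [0.047,0.025,0,0,0,0,0.094,0.05,0,0,0,0,0.141,0.075,0,0,0,0,0.188,0.1,0,0,0,0,0.232,0.123,0,0,0,0]}}

```text
time: 24.98
eef_pos: [0.553, -0.0335, 0.1183]
tcp_rot: [0.682, 0.731, -0.001, -0.001]
contact_force: [0.9, -0.6, -0.5]
opening: 0.439
finger_force: 25.7
```

>>> {"name": "carry_out", "arguments": {"deltas": [0,0,0,0,0,0,0,0,0,0,0,0,0,0,0,0,0,0]}}

```text
time: 25.35
eef_pos: [0.5528, -0.0364, 0.1194]
tcp_rot: [0.683, 0.731, -0.0, -0.001]
contact_force: [0.5, -0.3, -0.4]
opening: 0.442
finger_force: 25.7
```

```bash
python3 - <<'E'
from h import *
plan(.5525,-.0343,.071,1.64)
p,d,K,T,P=look("top");blobs(P,.018,50,xr=(.52,.6),yr=(-.08,.0))
E
```

```text
t 25.35 at [ 0.5528 -0.0364  0.1194] yaw 1.6382531032014565 open 0.4418627792321524 -> shift [ 0.0021 -0.0001  0.0484] turn [-0.0014 -0.0002 -0.0017] dist 0.048428733278522824
```

>>> {"name": "carry_out", "arguments": {"deltas": [0.0015,0,0.015,0,0,0,0.0015,0,0.03,0,0,0,0.0015,0,0.042,0,0,0,0.0015,0,0.042,0,0,0,0.0015,0,0.042,0,0,0]}}

```text
time: 26.02
eef_pos: [0.5536, -0.034, 0.0782]
tcp_rot: [0.682, 0.731, 0.0, 0.0]
contact_force: [0.3, -0.6, -1.4]
opening: 0.439
finger_force: 25.7
```

```bash
python3 - <<'E'
from h import *
plan(.5525,-.0343,.0705,1.64)
E
```

```text
t 26.025 at [ 0.5536 -0.034   0.0782] yaw 1.6398451239544787 open 0.43927572445464425 -> shift [-0.0002 -0.0011  0.0077] turn [ 0.0003  0.0001 -0.0002] dist 0.007801188958691203
```

>>> {"name": "carry_out", "arguments": {"deltas": [0,-0.001,0.004,0,0,0,0,-0.001,0.007,0,0,0,0,-0.001,0.0075,0,0,0,0,-0.001,0.0075,0,0,0]}}

```text
time: 26.52
eef_pos: [0.5524, -0.034, 0.0706]
tcp_rot: [0.682, 0.731, 0.0, 0.0]
contact_force: [-0.2, 0.0, -0.4]
opening: 0.442
finger_force: 25.7
```

>>> {"name": "carry_out", "arguments": {"deltas": [0,0,0.001,0,0,0,0,0,0.001,0,0,0]}}

```text
time: 26.78
eef_pos: [0.5526, -0.034, 0.0699]
tcp_rot: [0.682, 0.731, 0.0, 0.0]
contact_force: [-0.5, 0.0, 0.5]
opening: 0.44
finger_force: 25.7
```

>>> {"name": "carry_out", "arguments": {"deltas": [0,0,0,0,0,0,0,0,0,0,0,0,0,0,0,0,0,0], "grip": 75}}

```text
time: 27.15
eef_pos: [0.5524, -0.034, 0.0697]
tcp_rot: [0.682, 0.731, 0.0, 0.0]
contact_force: [0.7, -0.3, 0.2]
opening: 0.75
finger_force: 0.0
```

>>> {"name": "carry_out", "arguments": {"deltas": [0,0,-0.01,0,0,0,0,0,-0.04,0,0,0,0,0,-0.09,0,0,0,0,0,-0.12,0,0,0,0,0,-0.12,0,0,0]}}

```text
time: 27.78
eef_pos: [0.5545, -0.0345, 0.1938]
tcp_rot: [0.682, 0.731, 0.002, 0.003]
contact_force: [0.3, -0.2, -0.1]
opening: 0.754
finger_force: 0.0
```

>>> {"name": "carry_out", "arguments": {"deltas": [-0.05,-0.02,0,0,0,0,-0.1,-0.04,0,0,0,0,-0.15,-0.06,0,0,0,0,-0.18,-0.07,0,0,0,0,-0.18,-0.07,0,0,0,0]}}

```text
time: 28.4
eef_pos: [0.4937, -0.2198, 0.1881]
tcp_rot: [0.684, 0.73, -0.0, -0.001]
contact_force: [-0.4, 0.2, 0.6]
opening: 0.749
finger_force: 0.0
```

```bash
python3 - <<'E'
from h import *
o=np.array([.520,.0435])
p,d,K,T,P=look("scene");blobs(P,.018,50,xr=(.4,.6),yr=(-.1,.2));blobs(P,.053,50,xr=(.5,.6),yr=(-.1,.04))
blobs(P,.018,50,xr=(.62,.7),yr=(-.34,-.25))
a=p[150:330,150:430,::-1]
cv2.imwrite("pics/s3.png",cv2.resize(a,(784,504)))
print("top");p,d,K,T,P=look("top");blobs(P,.02,50,xr=(.4,.6),yr=(-.1,.2));blobs(P,.055,50,xr=(.5,.6),yr=(-.1,.04));blobs(P,.018,50,xr=(.62,.7),yr=(-.34,-.25))
E
```

```text
uv 233 209 n 446 mid [0.5384 0.1186 0.0421] size [0.0502 0.0505 0.0455] ztop 0.06484873324627403 topmean [0.5422 0.1226] toprect [array([543.05 , 123.561]), array([23.123, 24.438]), np.float64(30.84)]
uv 284 223 n 643 mid [ 0.5501 -0.035   0.0544] size [0.0441 0.051  0.0707] ztop 0.08977463777918838 topmean [ 0.5514 -0.0354] toprect [array([551.922, -34.017]), array([37.881, 36.627]), np.float64(33.838)]
uv 258 219 n 268 mid [0.5486 0.0437 0.0287] size [0.0555 0.0542 0.0204] ztop 0.03885312931588267 topmean [0.5467 0.0436] toprect [array([547.462,  44.026]), array([54.21 , 56.168]), np.float64(86.339)]
uv 213 224 n 383 mid [0.453  0.1107 0.0441] size [0.0414 0.0522 0.0371] ztop 0.0626050308277107 topmean [0.4557 0.1154] toprect [array([455.094, 116.904]), array([30.581, 36.004]), np.float64(21.146)]
uv 266 246 n 244 mid [ 0.473  -0.0405  0.0273] size [0.0517 0.0514 0.0171] ztop 0.03584338368093105 topmean [ 0.4731 -0.0393] toprect [array([471.534, -39.65 ]), array([51.872, 52.438]), np.float64(20.157)]
uv 284 214 n 275 mid [ 0.5513 -0.0359  0.0726] size [0.0333 0.0343 0.035 ] ztop 0.
[... 659 characters left out ...]
266] toprect [array([541.392, 126.188]), array([19.393, 22.587]), np.float64(4.512)]
uv 239 251 n 348 mid [0.4546 0.1168 0.0518] size [0.0467 0.0603 0.0284] ztop 0.06600058281559415 topmean [0.4535 0.1188] toprect [array([453.047, 119.618]), array([30.055, 35.294]), np.float64(69.386)]
uv 294 216 n 171 mid [ 0.5506 -0.0336  0.0792] size [0.0354 0.0342 0.0315] ztop 0.09495700855912874 topmean [ 0.5511 -0.0332] toprect [array([550.553, -34.113]), array([34.81 , 35.156]), np.float64(0.918)]
uv 387 184 n 311 mid [ 0.6543 -0.2952  0.0372] size [0.0495 0.0504 0.0314] ztop 0.0528832243232644 topmean [ 0.6567 -0.2946] toprect [array([ 657.332, -294.886]), array([24.082, 23.518]), np.float64(38.349)]
```

View pics/s3.png

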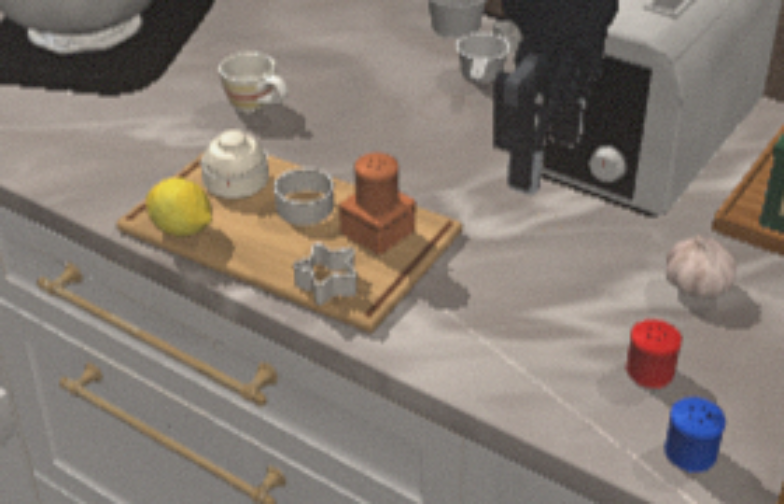

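The shaker stands on the box at (377,185) in the crop, the cutters and lemon are on their marks, and the bystanders have not moved.

```bash
python3 -c "
from plant import ctrl
print(ctrl.sign_off())"
```

```text
the job is handed in; nothing more can be done
None
```

I handed the job in at about 28 s of the 120 s; the sign-off gave no verdict, but the last camera check put the shaker, both cutters and the lemon within the stated tolerances, with the box, timer, garlic and cup where they started.

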